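Snap the green lid onto the wafer canister and hold it down

ROBOT

A 6-joint arm with a two-finger parallel gripper is mounted at the origin on the work surface. World frame = base frame: x ahead of the robot, y to its left, z up, the work surface at z = 0. Lengths are in m, angles in rad, forces in N, time in s.
With the tool pointing down it reaches from about 0.375 to 0.975 m from the base axis. Payload 3.8 kg.
Tool frame: the origin (TCP) lies midway between the tips of the shut fingers; the grasp point (between the pads) lies 19 mm behind it; z points along the fingers, y is the line along which they close (so a half turn about z gives the same grasp; the last joint's range is limited). The gripper opens to 85 mm and grips with 20 to 120 N. Pads are 22 mm wide; open, the fingers measure 114 mm over their backs; the gripper's body (76 mm by 85 mm) begins 54 mm behind the grasp point. The pads swing forward as they close: fully open they stand 13 mm farther back than shut.
Start: joints at [-1.157, 0.264, 1.604, -0, 1.274, -0.037], TCP at [0.294, -0.608, 0.231] pointing down, gripper open.
Joint ranges: [-2.63, 2.63], [-0.94, 2.18], [0.31, 2.57], [-1.31, 4.45], [0, 2.66], [-2.55, 2.55]. Speed limits (rad/s): [2.57, 2.57, 3.14, 3.14, 3.14, 3.14].

INTERFACE

Orientations are given as a rotation vector (axis times angle).
In Python, from workcell import bot, read_camera, camera_info, ticket gives the robot as it stands.
- The arm moves only by the tool servo_tool, never from a script. Its argument "targets" is a list of rows, each an object of numbers: "hand": the closure, from -1 (fully open) to 1 (shut); "x", "y", "z": the shift along the tool's x, y, z as a fraction of full scale; "roll": the turn about the tool's z as a fraction of full scale. In form: [{"hand": .., "x": .., "y": .., "z": .., "roll": ..}, ...]. A call has 1 to 10 rows; each row is the pose to reach, as a shift and turn from the pose commanded when the call began, along the tool's axes at that moment, turning the shorter way round; what a row does not reach only later rows make up. Full scale, the value 1, is 50 cm for a shift and 180 degrees for a turn. A row lasts 1/12 s, in which the tool goes at most 41.7 mm and 7.16 degrees, less where a joint would pass 70% of its speed; a pose out of reach is approached as far as the arm can. A call with a number of a shift or a turn outside -1 to 1 is refused whole. A call with a gripper value outside its range is refused whole. The fingers move at their own pace and stop on an object; "grip_force" is the grip in N (left out, the last holds). Time passes only in rows, so rows that repeat a pose let the fingers close. It gives the time, the measured TCP pose, the force, the opening and the grip force at its end, in the units of the state.
- bot.read_state(): the state, without advancing time (a new reading comes with each control period).
- read_camera(name): name is "scene" or "top"; returns the picture (384x512x3 uint8, red, green, blue); there is no depth.
- camera_info(name): a dict with "fx", "fy", "cx", "cy" (pixels), "eye" and "orientation" of the camera in the world. Camera axes: x right, y down, z forward; pixel columns grow to the right and rows downward; lengths in m; the calibration is good to about 2 mm. A picture is of the moment at which its call begins. camera_info takes no time and is no camera call.
- ticket.finish_job(): hands the job in; it is judged then, once.
The state is a dict: "time": time; "q": joint angles; "joint_vel": joint speeds; "joint_torque": joint torques, N m; "tool_pos": TCP position; "tcp_rot": TCP orientation; "wrist_force": force on the tool from outside, world axes, zero at the start; "torque": the same for the moment, N m; "width": opening from 0.0 (shut) to 1.0 (fully open); "grip_force": force on a finger pad.
Only numpy, scipy, OpenCV 4.12 (cv2) and the standard library are available. Lean on these libraries where they do the work, as an engineer would, in place of code of your own. Each camera call takes 0.05 s, during which the arm holds its last target. There are 200 camera calls.

TASK

Close the wafer canister with the green band: take the lid with the green handle from the yellow tray, set it on that canister's mouth and press it straight down until the three clips snap over its rim and the lid is fully home. Finish while still holding the lid pressed down firmly (about 10 N): do not let go or ease off. Leave the red lid, the tubs and the scoop where they are.

Things in the scene. Friction and masses are not known exactly. Their poses are not given: they have to be found in the camera images.
- green_lid: White round snap lid, green handle, 120 g, lying handle up on the tray beside the red lid (either side). Origin: centre of underside, z up. Plug: 68 mm wide at the bottom, 80 mm from z=8 to 16 mm; flange: 100 mm wide, z=16 to 26 mm, both edges bevelled 4 mm; handle: bar 60 mm along the lid's x, 14 mm thick along y, z=26 to 55 mm.
- red_lid: The same lid with a red handle, lying handle up on the tray; bystander. Origin at the centre of its underside.
- green_canister_mouth (a point): Centre of the mouth of the green-banded steel canister, level with its rim, 115 mm above the table; z up. Mouth 84 mm wide, so the lid's plug has 2 mm play all round; the lid may be turned any way about its axis. Home, the lid's flange rests on the rim and the lid's origin is 16 mm below this point.
- green_canister: Steel canister, 92 mm wide, on a 150 mm plate fixed to the table; origin under the plate's centre. Three sprung clips around it reach 17 mm above the rim, out to 60 mm from the axis. About 11 mm before home the lid's flange meets their noses: the push rises to some 11 to 15 N over 4 mm, then suddenly drops as they snap over it and pull the lid down.
- red_canister: The same canister with a red band and red clips, fixed to the table, stays open; bystander. Origin at the centre of the underside of its plate. Which of the two canisters is nearer to the middle varies.
- tray: Yellow tray, 240 mm along its x by 320 mm along its y, fixed to the table; floor 4 mm thick, rim 16 mm high. Origin at the centre of its underside.
- tub_a: White closed paper tub, diameter 91 mm at the lid, 66 mm high; bystander. Origin at the centre of its underside.
- tub_b: White closed paper tub, diameter 91 mm at the lid, 66 mm high; bystander. Origin at the centre of its underside.
- tub_stack: Two white closed tubs stuck one on the other, diameter 91 mm, 132 mm high; bystander. Origin at the centre of the underside.
- scoop: Ice-cream scoop lying down, 230 mm long along its x, green handle 22 mm thick to -x, steel bowl to +x; bystander. Origin on the table under a point 96 mm from the handle's end.
- green_can_wall: The steel wall and rim of the green-banded canister (fixed, part of green_canister): what the home lid rests on. The clips alone hold the lid on it with about 6 N; pressing adds to that. Origin as green_canister.
Mind the look-alikes: they are no part of the job. What is shaped like the green_canister but blue is not meant.

How it is judged:
By the outcome, as a careful person would: the job done as asked, in the order asked, and still so for the second after the job is handed in, while the arm keeps its last pose, push and grip.
It also fails if it takes over 51 s, if anything falls off the work surface, if the arm or the gripper's body presses on something with over 40 N, if the wrist force passes 120 N, or if a joint passes its speed limit or range.

## Working session

There is one attempt and no reset: what is moved stays moved. The work goes in short steps, Python scripts to look and compute and a tool call to move; the robot and the scene stay as the last step left them, time stands still between calls to the robot, and variables do not carry over. Pictures are saved under pics/ and viewed, at most 10 in all, crops included, and the job is handed in when it is done.

Besides the shell and the picture viewer there is one more tool, called as name(argument=value, ...), one argument or row to a line, values as JSON. servo_tool: Moves the arm, as the interface text tells. Its arguments: {"type":"object","properties":{"targets":{"type":"array"},"grip_force":{"type":"number"}},"required":["targets"]}

```bash
mkdir -p pics
python3 - <<'E'
from workcell import bot, read_camera, camera_info
import cv2
for n in("scene","top"):
    im=read_camera(n); cv2.imwrite(f"pics/{n}0.png",im[:,:,::-1]); print(n,camera_info(n))
print(bot.read_state())
E
```

```text
scene {'fx': 369.42405517431774, 'fy': 369.42405517431774, 'cx': 263.5747097345836, 'cy': 195.52604727732074, 'eye': array([1.23202492, 0.22204322, 0.84368186]), 'orientation': array([-1.53073717, -2.01769691,  0.84867628])}
top {'fx': 479.53050755927103, 'fy': 479.53050755927103, 'cx': 251.41359178687603, 'cy': 193.33250825863968, 'eye': array([0.37418865, 0.02403463, 1.58541141]), 'orientation': array([-2.18209808,  2.19481898, -0.09180057])}
{'time': 0.1, 'q': array([-1.15693146e+00,  2.64698796e-01,  1.60526919e+00,  2.39285532e-06,
        1.27369692e+00, -3.69172421e-02]), 'joint_vel': array([-0.00092902, -0.00171513, -0.00528466, -0.00011448, -0.00077784,
       -0.00158586]), 'joint_torque': array([ 2.66418438e-04, -5.16707611e+01, -3.68591201e+01,  3.35521243e-06,
        6.26309033e-03,  1.36447706e-07]), 'tool_pos': array([ 0.29379412, -0.60695945,  0.23005524]), 'tcp_rot': array([-3.06014738e+00, -7.01650719e-01,  6.05950656e-04]), 'wrist_force': array([-0.19197716,  0.80715322, -0.38613133]), 'torque': array([-0.00018994, -0.05007203, -0.02241512]), 'grip_force': 0.0, 'width': 1.0004836970296518}
```

View pics/scene0.png

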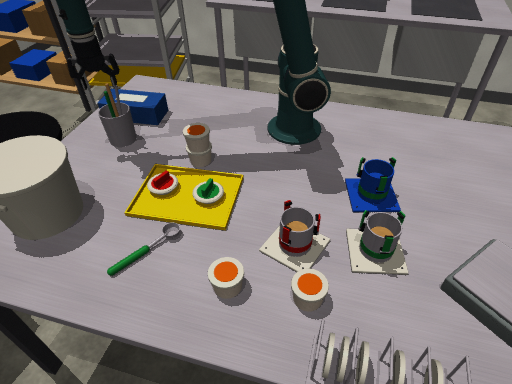

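View pics/top0.png

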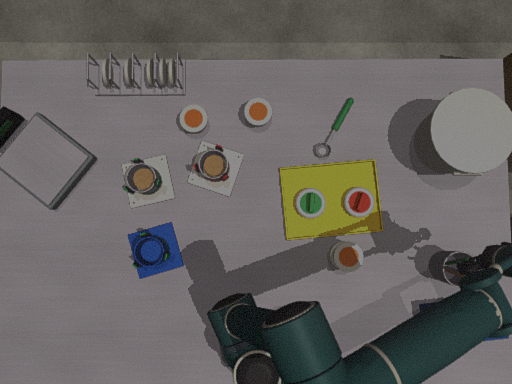

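The scene view shows the green lid at (208,190) and the green-banded steel canister at (381,238). The blue look-alike is at (376,185). In the top view the green lid is at (310,203), the canister at (143,180), and right is −y. I'll enlarge both top-view areas to choose features.

```bash
cat > h.py <<'E'
import numpy as np, cv2
from scipy.spatial.transform import Rotation as R
from workcell import bot, read_camera, camera_info
def cast(n,uv,z):
    c=camera_info(n); M=R.from_rotvec(c['orientation']).as_matrix()
    uv=np.atleast_2d(uv).astype(float)
    d=np.c_[(uv[:,0]-c['cx'])/c['fx'],(uv[:,1]-c['cy'])/c['fy'],np.ones(len(uv))]@M.T
    return c['eye']+d*((z-c['eye'][2])/d[:,2])[:,None]
def proj(n,P):
    c=camera_info(n); M=R.from_rotvec(c['orientation']).as_matrix()
    p=(np.atleast_2d(P)-c['eye'])@M
    return np.c_[p[:,0]/p[:,2]*c['fx']+c['cx'],p[:,1]/p[:,2]*c['fy']+c['cy']]
def blob(im,lo,hi,box):
    h=cv2.cvtColor(im,cv2.COLOR_RGB2HSV); m=cv2.inRange(h,lo,hi); k=np.zeros_like(m)
    x0,y0,x1,y1=box; k[y0:y1,x0:x1]=m[y0:y1,x0:x1]
    c=max(cv2.findContours(k,cv2.RETR_EXTERNAL,cv2.CHAIN_APPROX_NONE)[0],key=cv2.contourArea)
    return c
E
python3 - <<'E'
from h import *
im={n:cv2.imread(f"pics/{n}0.png")[:,:,::-1].copy() for n in("scene","top")}
def rep(t,n,c,z):
    (u,s,a)=cv2.minAreaRect(c); b=cv2.boxPoints((u,s,a)); W=cast(n,b,z)
    w=cast(n,cv2.convexHull(c)[:,0],z)
    e=[W[1]-W[0],W[2]-W[1]]; e.sort(key=np.linalg.norm)
    print(t,n,u,"world",W.mean(0).round(4),"sides",[np.linalg.norm(x).round(4) for x in e],"long yaw",np.degrees(np.arctan2(e[1][1],e[1][0])).round(1))
    return u
# handle
for n,b in(("top",(285,180,335,225)),("scene",(185,170,230,210))):
    rep("handle",n,blob(im[n],(45,80,40),(85,255,255),b),0.058)
    c=blob(im[n],(0,0,150),(180,70,255),b); rep("flange",n,c,0.025)
rep("plate","top",blob(im["top"],(0,0,150),(180,60,255),(115,145,180,212)),0.004)
a=cv2.resize(im["top"][145:215,110:185],None,fx=8,fy=8,interpolation=cv2.INTER_CUBIC)
b=cv2.resize(im["scene"][200:280,340:415],None,fx=7,fy=7,interpolation=cv2.INTER_CUBIC)
cv2.imwrite("pics/c_top.png",a[:,:,::-1]); cv2.imwrite("pics/c_sc.png",b[:,:,::-1])
E
```

```text
handle top (310.0, 202.5) world [ 0.457  -0.1784  0.058 ] sides [np.float64(0.0641), np.float64(0.0671)] long yaw -0.8Traceback (most recent call last):
  File "<stdin>", line 12, in <module>
  File "h.py", line 16, in blob
    c=max(cv2.findContours(k,cv2.RETR_EXTERNAL,cv2.CHAIN_APPROX_NONE)[0],key=cv2.contourArea)
ValueError: max() iterable argument is empty
```

Run:
```python
from h import *
im={n:cv2.imread(f"pics/{n}0.png")[:,:,::-1].copy() for n in("scene","top")}
def crop(n,x0,y0,s,f):return cv2.resize(im[n][y0:y0+s,x0:x0+s],(392,295*1 if 0 else 392),interpolation=cv2.INTER_CUBIC)
a=np.hstack([crop("top",110,147,64,0),crop("scene",340,197,80,0)])
b=np.hstack([crop("top",285,178,50,0),crop("scene",180,165,56,0)])
cv2.imwrite("pics/can.png",a[:,:,::-1]);cv2.imwrite("pics/lid.png",b[:,:,::-1])
h=cv2.cvtColor(im["top"],cv2.COLOR_RGB2HSV)
print(h[203,290:332].tolist()); print(h[150:205:3,165].tolist()); print(h[178,118:172:2].tolist())
```

```text
[[30, 172, 135], [29, 164, 143], [29, 168, 140], [24, 175, 112], [23, 176, 100], [25, 78, 98], [21, 16, 114], [150, 2, 147], [138, 9, 149], [150, 5, 142], [63, 107, 112], [64, 136, 109], [65, 130, 114], [65, 120, 113], [64, 133, 109], [62, 108, 113], [59, 117, 72], [59, 103, 69], [49, 155, 56], [45, 146, 49], [61, 120, 98], [63, 119, 111], [61, 114, 112], [62, 118, 110], [61, 111, 94], [63, 130, 112], [64, 122, 109], [62, 116, 112], [64, 114, 110], [62, 114, 112], [64, 128, 112], [62, 79, 116], [135, 4, 141], [150, 9, 144], [132, 9, 143], [21, 34, 127], [30, 160, 142], [30, 184, 137], [30, 166, 141], [31, 173, 140], [29, 174, 139], [30, 182, 137]]
[[175, 13, 119], [156, 11, 116], [20, 17, 139], [30, 6, 136], [30, 15, 140], [36, 9, 139], [36, 9, 141], [30, 7, 138], [18, 9, 141], [19, 14, 141], [20, 5, 141], [18, 9, 143], [14, 28, 136], [17, 27, 133], [24, 20, 128], [45, 7, 138], [30, 2, 137], [161, 17, 119], [158, 9, 118]]
[[150, 9, 118], [159, 15, 117], [150, 10, 125], [12, 15, 87], [0, 15, 118], [0, 20, 63], [150, 26, 60], [0, 29, 70], [17, 130, 126], [16, 118, 125], [17, 119, 129], [16, 117, 126], [16, 120, 125], [16, 118, 127], [17, 120, 123], [16, 118, 123], [16, 122, 123], [16, 132, 120], [5, 35, 80], [173, 17, 60], [140, 13, 58], [64, 41, 50], [25, 11, 144], [35, 11, 139], [30, 8, 136], [40, 5, 142], [22, 21, 133]]
```

View pics/can.png

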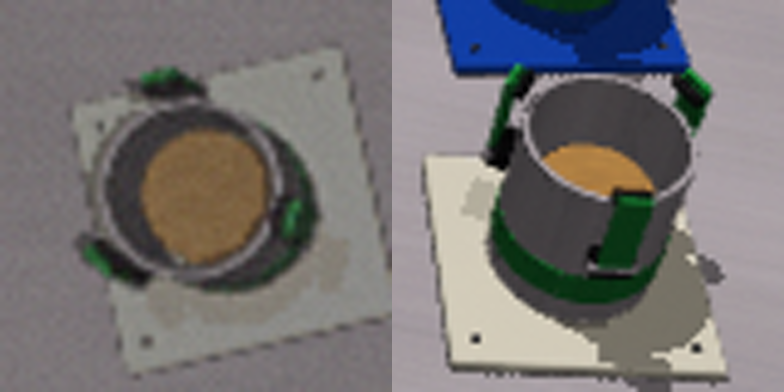

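View pics/lid.png

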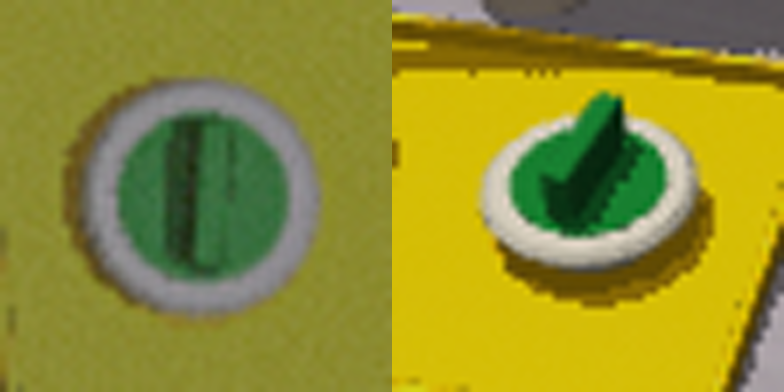

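The canister crop shows an unbroken light rim around the mouth, centred near top (141,178) and scene (464→scene 379,230). The lid crop shows the green disc with its bar along image columns, which is roughly world x. Next I fit rim and disc circles on their height planes in both views.

```bash
cat > fit.py <<'E'
from h import *
from scipy.optimize import least_squares
from scipy.ndimage import map_coordinates
def circ(P):
    f=lambda p:np.hypot(P[:,0]-p[0],P[:,1]-p[1])-p[2]
    r=least_squares(f,[*P[:,:2].mean(0),.04],loss='soft_l1',f_scale=.001); return r.x, np.median(abs(f(r.x)))
def rim(img,n,c0,z,r0,r1):
    # brightest ridge along world radial lines about a rough centre
    g=img.min(2).astype(float); P=[]
    for t in np.arange(0,2*np.pi,.1):
        rr=np.arange(r0,r1,.0005); Q=np.c_[c0[0]+rr*np.cos(t),c0[1]+rr*np.sin(t),0*rr+z]
        uv=proj(n,Q); v=map_coordinates(g,[uv[:,1],uv[:,0]],order=1); d=v-.5*(np.roll(v,8)+np.roll(v,-8)); d[:8]=d[-8:]=-9
        i=d.argmax()
        if d[i]>12: P.append(Q[i])
    return np.array(P)
def edge(c,n,z): return circ(cast(n,c[:,0],z))
E
python3 - <<'E'
from fit import *
im={n:cv2.imread(f"pics/{n}0.png")[:,:,::-1].copy() for n in("scene","top")}
for n,uv,bx in(("top",(141,178),(285,178,335,228)),("scene",(379,230),(180,165,236,221))):
    c=cast(n,uv,.115)[0]
    for k in range(3):
        P=rim(im[n],n,c,.115,.034,.056); p,e=circ(P); c=p
    print("rim",n,p.round(4),len(P),e.round(4))
    g=blob(im[n],(48,70,30),(90,255,255),bx); print("disc",n,[x.round(4) for x in edge(cv2.convexHull(g),n,.030)])
    h=cv2.cvtColor(im[n],cv2.COLOR_RGB2HSV); 
    w=blob(im[n],(0,0,80),(180,60,255),bx); print("flange",n,[x.round(4) for x in edge(cv2.convexHull(w),n,.024)])
n="top"; h=cv2.cvtColor(im[n],cv2.COLOR_RGB2HSV)
d=blob(im[n],(35,60,20),(90,255,85),(300,185,320,220)); r=cv2.minAreaRect(d);b=cv2.boxPoints(r)
W=cast(n,b,.045); print("dark",r)
e=max([W[1]-W[0],W[2]-W[1]],key=np.linalg.norm); print("yaw",np.degrees(np.arctan2(e[1],e[0])),np.linalg.norm(e))
E
```

```text
rim top [0.5345 0.35   0.0438] 59 0.0007
disc top [array([ 0.4583, -0.1834,  0.0346]), np.float64(0.0002)]
flange top [array([ 0.4581, -0.1835,  0.0487]), np.float64(0.0002)]
rim scene [0.5638 0.3344 0.0481] 31 0.0018
disc scene [array([ 0.4569, -0.1826,  0.037 ]), np.float64(0.0009)]
flange scene [array([-0.2732, -0.2827,  0.6361]), np.float64(0.0013)]
dark ((308.1205139160156, 202.6452178955078), (19.41902732849121, 5.757663249969482), 83.9909896850586)
yaw -174.86620812273978 0.06256656659643715
```

```bash
cat >> h.py <<'E'
def go(x,y,z,yaw=None):
    s=bot.read_state(); M=R.from_rotvec(s['tcp_rot']).as_matrix()
    d=M.T@(np.array([x,y,z])-s['tool_pos']); ya=np.degrees(np.arctan2(M[1,1],M[0,1]))
    print("t",s['time'],"pos",s['tool_pos'].round(4),"F",s['wrist_force'].round(2),"w",round(s['width'],3),"yaxis yaw",ya.round(2),"tilt",M[2].round(3))
    print("scaled xyz",(d/.5).round(4))
    if yaw is not None:
        k=(ya-yaw+90)%180-90   # tool z points down: +roll turns yaw negative
        print("roll",(k/180).round(4))
E
python3 - <<'E'
from fit import *
im={n:cv2.imread(f"pics/{n}0.png")[:,:,::-1].copy() for n in("scene","top")}
P=rim(im["scene"],"scene",(.5345,.35),.115,.036,.052);print(len(P),circ(P))
h=cv2.cvtColor(im["top"],cv2.COLOR_RGB2HSV)
for lo,hi in((0,85),(0,75)):
  pts=[]
  for v in range(195,211):
    g=h[v,301:318,2].astype(float); wgt=np.clip(105-g,0,None); wgt[wgt<15]=0
    pts.append([ (wgt*np.arange(301,318)).sum()/wgt.sum(), v])
pts=np.array(pts); W=cast("top",pts,.045); p=np.polyfit(W[:,0],W[:,1],1); print("yaw",np.degrees(np.arctan(p[0])),(W[:,1]-np.polyval(p,W[:,0])).std())
go(.458,-.183,.13,90)
E
```

```text
59 (array([0.53596277, 0.35032622, 0.04418249]), np.float64(0.0006909728316671845))
yaw -4.997957904954887 0.0006236178730422205
t 0.1 pos [ 0.2938 -0.607   0.2301] F [-0.19  0.81 -0.39] w 1.0 yaxis yaw -64.17 tilt [ 0.    -0.002 -1.   ]
scaled xyz [ 0.665  -0.6197  0.2014]
roll 0.1435
```

servo_tool(
  targets=[
    {"hand": -1, "x": 0.665, "y": -0.62, "z": 0, "roll": 0.171},
    {"hand": -1, "x": 0.665, "y": -0.62, "z": 0, "roll": 0.171},
    {"hand": -1, "x": 0.665, "y": -0.62, "z": 0, "roll": 0.171},
    {"hand": -1, "x": 0.665, "y": -0.62, "z": 0, "roll": 0.171},
    {"hand": -1, "x": 0.665, "y": -0.62, "z": 0, "roll": 0.171},
    {"hand": -1, "x": 0.665, "y": -0.62, "z": 0, "roll": 0.171},
    {"hand": -1, "x": 0.665, "y": -0.62, "z": 0, "roll": 0.171},
    {"hand": -1, "x": 0.665, "y": -0.62, "z": 0, "roll": 0.171},
    {"hand": -1, "x": 0.665, "y": -0.62, "z": 0, "roll": 0.171},
    {"hand": -1, "x": 0.665, "y": -0.62, "z": 0, "roll": 0.171},
  ],
  grip_force=80,
)

```text
time: 0.93
tool_pos: [0.4445, -0.217, 0.231]
tcp_rot: [-3.138, 0.136, 0.0]
wrist_force: [1.1, 0.6, 0.6]
width: 1.002
grip_force: 0.0
```

```bash
python3 -c "
from h import *
go(.458,-.183,.075,85)"
```

```text
t 0.9333 pos [ 0.4445 -0.217   0.231 ] F [1.09 0.61 0.58] w 1.002 yaxis yaw -94.97 tilt [-0. -0. -1.]
scaled xyz [ 0.021  -0.07    0.3119]
roll 0.0002
```

servo_tool(
  targets=[
    {"hand": -1, "x": 0.021, "y": -0.07, "z": 0.1, "roll": 0},
    {"hand": -1, "x": 0.021, "y": -0.07, "z": 0.2, "roll": 0},
    {"hand": -1, "x": 0.021, "y": -0.07, "z": 0.3, "roll": 0},
    {"hand": -1, "x": 0.021, "y": -0.07, "z": 0.3, "roll": 0},
    {"hand": -1, "x": 0.021, "y": -0.07, "z": 0.3, "roll": 0},
    {"hand": -1, "x": 0.021, "y": -0.07, "z": 0.3, "roll": 0},
    {"hand": -1, "x": 0.021, "y": -0.07, "z": 0.3, "roll": 0},
    {"hand": -1, "x": 0.021, "y": -0.07, "z": 0.3, "roll": 0},
  ],
)

```text
time: 1.6
tool_pos: [0.4603, -0.1865, 0.0842]
tcp_rot: [3.137, -0.136, 0.007]
wrist_force: [0.3, -0.3, -0.1]
width: 1.003
grip_force: 0.0
```

```bash
python3 -c "
from h import *
go(.458,-.183,.034,85)"
```

```text
t 1.6 pos [ 0.4603 -0.1865  0.0842] F [ 0.33 -0.28 -0.09] w 1.003 yaxis yaw -94.98 tilt [ 0.005  0.002 -1.   ]
scaled xyz [-0.0057 -0.0067  0.1004]
roll 0.0001
```

servo_tool(
  targets=[
    {"hand": -1, "x": -0.005, "y": -0.006, "z": 0.05, "roll": 0},
    {"hand": -1, "x": -0.005, "y": -0.006, "z": 0.1, "roll": 0},
    {"hand": -1, "x": -0.005, "y": -0.006, "z": 0.1, "roll": 0},
    {"hand": -1, "x": -0.005, "y": -0.006, "z": 0.1, "roll": 0},
    {"hand": -1, "x": -0.005, "y": -0.006, "z": 0.1, "roll": 0},
    {"hand": -1, "x": -0.005, "y": -0.006, "z": 0.1, "roll": 0},
  ],
)

```text
time: 2.1
tool_pos: [0.4578, -0.183, 0.0337]
tcp_rot: [3.137, -0.136, 0.006]
wrist_force: [0.4, 0.5, -0.3]
width: 1.0
grip_force: 0.0
```

```bash
python3 -c "
from h import *
go(.458,-.183,.034,85)"
```

```text
t 2.1 pos [ 0.4578 -0.183   0.0337] F [ 0.39  0.53 -0.35] w 1.0 yaxis yaw -94.97 tilt [ 0.004  0.001 -1.   ]
scaled xyz [ 0.0003 -0.     -0.0006]
roll 0.0002
```

servo_tool(
  targets=[
    {"hand": 1, "x": 0, "y": 0, "z": 0, "roll": 0},
    {"hand": 1, "x": 0, "y": 0, "z": 0, "roll": 0},
    {"hand": 1, "x": 0, "y": 0, "z": 0, "roll": 0},
    {"hand": 1, "x": 0, "y": 0, "z": 0, "roll": 0},
    {"hand": 1, "x": 0, "y": 0, "z": 0, "roll": 0},
    {"hand": 1, "x": 0, "y": 0, "z": 0, "roll": 0},
    {"hand": 1, "x": 0, "y": 0, "z": 0, "roll": 0},
    {"hand": 1, "x": 0, "y": 0, "z": 0, "roll": 0},
    {"hand": 1, "x": 0, "y": 0, "z": 0, "roll": 0},
    {"hand": 1, "x": 0, "y": 0, "z": 0, "roll": 0},
  ],
  grip_force=80,
)

```text
time: 2.93
tool_pos: [0.456, -0.182, 0.0314]
tcp_rot: [3.139, -0.136, 0.0]
wrist_force: [-0.4, -0.4, 2.8]
width: 0.151
grip_force: 78.7
```

servo_tool(
  targets=[
    {"hand": 1, "x": 0, "y": 0, "z": -0.04, "roll": 0},
    {"hand": 1, "x": 0, "y": 0, "z": -0.1, "roll": 0},
    {"hand": 1, "x": 0, "y": 0, "z": -0.17, "roll": 0},
    {"hand": 1, "x": 0, "y": 0, "z": -0.24, "roll": 0},
    {"hand": 1, "x": 0, "y": 0, "z": -0.31, "roll": 0},
    {"hand": 1, "x": 0, "y": 0, "z": -0.38, "roll": 0},
    {"hand": 1, "x": 0, "y": 0, "z": -0.43, "roll": 0},
    {"hand": 1, "x": 0, "y": 0, "z": -0.43, "roll": 0},
    {"hand": 1, "x": 0, "y": 0, "z": -0.43, "roll": 0},
    {"hand": 1, "x": 0, "y": 0, "z": -0.43, "roll": 0},
  ],
)

```text
time: 3.77
tool_pos: [0.4549, -0.1814, 0.2447]
tcp_rot: [-3.138, 0.136, 0.004]
wrist_force: [0.2, 0.1, -1.8]
width: 0.145
grip_force: 78.2
```

```bash
python3 -c "
from h import *
go(.5352,.3502,.24,85)
for n in('top','scene'): cv2.imwrite(f'pics/{n}1.png',read_camera(n)[:,:,::-1])"
```

```text
t 3.7667 pos [ 0.4549 -0.1814  0.2447] F [ 0.15  0.15 -1.81] w 0.145 yaxis yaw -94.95 tilt [-0.002 -0.001 -1.   ]
scaled xyz [ 0.0684 -1.0732  0.0101]
roll 0.0003
```

View pics/scene1.png

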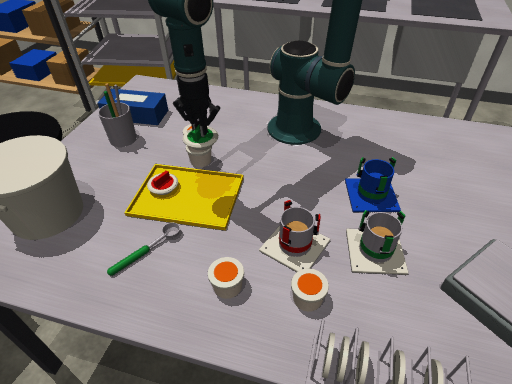

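The lid is in the hand at scene (200,142), level and clear of the tray, and the bystanders haven't moved. Next I carry it over to the canister.

servo_tool(
  targets=[
    {"hand": 1, "x": 0.004, "y": -0.06, "z": 0, "roll": 0},
    {"hand": 1, "x": 0.008, "y": -0.13, "z": 0, "roll": 0},
    {"hand": 1, "x": 0.013, "y": -0.2, "z": 0, "roll": 0},
    {"hand": 1, "x": 0.017, "y": -0.27, "z": 0, "roll": 0},
    {"hand": 1, "x": 0.022, "y": -0.34, "z": 0, "roll": 0},
    {"hand": 1, "x": 0.026, "y": -0.41, "z": 0, "roll": 0},
    {"hand": 1, "x": 0.03, "y": -0.48, "z": 0, "roll": 0},
    {"hand": 1, "x": 0.034, "y": -0.54, "z": 0, "roll": 0},
    {"hand": 1, "x": 0.038, "y": -0.6, "z": 0, "roll": 0},
    {"hand": 1, "x": 0.042, "y": -0.66, "z": 0, "roll": 0},
  ],
)

```text
time: 4.7
tool_pos: [0.504, 0.1465, 0.2438]
tcp_rot: [3.138, -0.135, -0.006]
wrist_force: [0.4, 0.3, -0.4]
width: 0.147
grip_force: 78.5
```

```bash
python3 -c "
from h import *
go(.5352,.3502,.22,85); print(bot.read_state()['q'].round(2))"
```

```text
t 4.7 pos [0.504  0.1465 0.2438] F [ 0.44  0.27 -0.41] w 0.147 yaxis yaw -94.92 tilt [-0.004  0.001 -1.   ]
scaled xyz [ 0.0275 -0.4114  0.047 ]
roll 0.0004
[ 0.24 -0.03  1.9  -0.    1.27  1.89]
```

servo_tool(
  targets=[
    {"hand": 1, "x": 0.004, "y": -0.06, "z": 0, "roll": 0},
    {"hand": 1, "x": 0.009, "y": -0.13, "z": 0, "roll": 0},
    {"hand": 1, "x": 0.013, "y": -0.2, "z": 0, "roll": 0},
    {"hand": 1, "x": 0.018, "y": -0.27, "z": 0, "roll": 0},
    {"hand": 1, "x": 0.023, "y": -0.34, "z": 0, "roll": 0},
    {"hand": 1, "x": 0.027, "y": -0.4, "z": 0.02, "roll": 0},
    {"hand": 1, "x": 0.027, "y": -0.41, "z": 0.045, "roll": 0},
    {"hand": 1, "x": 0.027, "y": -0.41, "z": 0.045, "roll": 0},
    {"hand": 1, "x": 0.027, "y": -0.41, "z": 0.045, "roll": 0},
    {"hand": 1, "x": 0.027, "y": -0.41, "z": 0.045, "roll": 0},
  ],
)

```text
time: 5.53
tool_pos: [0.5357, 0.3467, 0.2225]
tcp_rot: [3.137, -0.137, -0.003]
wrist_force: [0.1, -0.3, -1.3]
width: 0.15
grip_force: 78.6
```

```bash
python3 -c "
from h import *
go(.5352,.3502,.22,85); print(bot.read_state()['q'].round(2))
ims=[read_camera(n) for n in('top','scene')]
cs=[]
for n,i in zip(('top','scene'),ims):
    cv2.imwrite(f'pics/{n}2.png',i[:,:,::-1])
    u=proj(n,[.5352,.3502,.21])[0].astype(int); print(n,u); cs.append(cv2.resize(i[u[1]-35:u[1]+35,u[0]-35:u[0]+35],(392,392),interpolation=cv2.INTER_CUBIC))
cv2.imwrite('pics/over.png',np.hstack(cs)[:,:,::-1])"
```

```text
t 5.5333 pos [0.5357 0.3467 0.2225] F [ 0.11 -0.29 -1.31] w 0.15 yaxis yaw -94.99 tilt [-0.002  0.002 -1.   ]
scaled xyz [-0.0017 -0.007   0.0049]
roll 0.0001
[ 0.54  0.2   1.7  -0.    1.25  2.19]
top [133 173]
scene [392 198]
```

View pics/over.png

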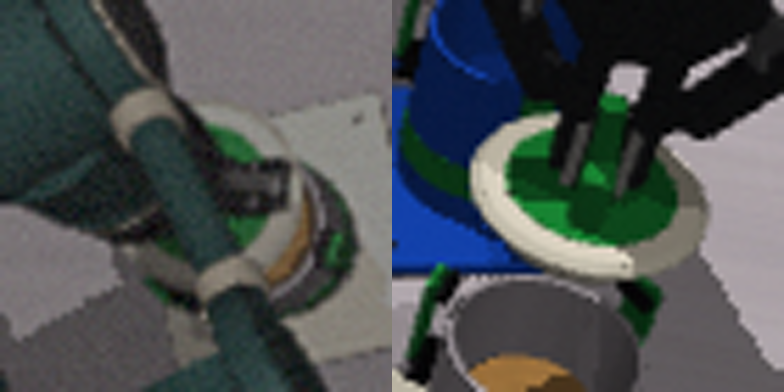

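The lid hangs level over the mouth. Its disc is visible in the scene crop around (592,190), i.e. scene (393,197). I'll measure the disc centre there.

Run:
```python
from fit import *
im=cv2.imread("pics/scene2.png")[:,:,::-1].copy()
z=bot.read_state()['tool_pos'][2]-.0274+.026
g=blob(im,(48,110,40),(80,255,255),(376,178,411,210)); 
x,y,w,h=cv2.boundingRect(g); print(x,y,w,h)
for q in (cv2.inRange(cv2.cvtColor(im,cv2.COLOR_RGB2HSV),(45,100,40),(85,255,255)),):
    k=np.zeros_like(q); k[182:211,376:411]=q[182:211,376:411]
    hull=cv2.convexHull(cv2.findNonZero(k))
    W=cast("scene",hull[:,0],z); print(hull[:,0].tolist()); print(circ(W))
# white flange outer: radial outward edge of bright/less-yellow ring below disc
```

```text
377 180 31 27
[[407, 200], [406, 202], [404, 204], [402, 205], [398, 206], [393, 206], [389, 205], [386, 204], [384, 203], [380, 200], [378, 197], [377, 194], [377, 192], [380, 182], [398, 182], [405, 193], [407, 197]]
(array([0.53928208, 0.34628272, 0.0360293 ]), np.float64(0.00044091012219403536))
```

Run:
```python
from fit import *
def fixed(uv,n,z,r):
    P=cast(n,np.array(uv,float),z); f=lambda p:np.hypot(P[:,0]-p[0],P[:,1]-p[1])-r
    s=least_squares(f,P[:,:2].mean(0)+[-.01,0],loss='soft_l1',f_scale=.0007); return s.x.round(4),f(s.x).std().round(5)
H=[[407,200],[406,202],[404,204],[402,205],[398,206],[393,206],[389,205],[386,204],[384,203],[380,200],[378,197],[377,194],[377,192],[405,193],[407,197]]
z=.2225-.0014
for r in(.035,.036): print("disc held",fixed(H,"scene",z,r))
# same feature, same view, on the tray: rows of the lower arc only
im=cv2.imread("pics/scene0.png")[:,:,::-1].copy()
q=cv2.inRange(cv2.cvtColor(im,cv2.COLOR_RGB2HSV),(45,100,40),(85,255,255)); k=np.zeros_like(q);k[165:221,180:236]=q[165:221,180:236]
h=cv2.convexHull(cv2.findNonZero(k))[:,0]; print(h.tolist()); h=h[h[:,1]>187]
for r in(.035,.036): print("disc tray",fixed(h,"scene",.030,r))
# flange outer edge in held view, by white mask
im=cv2.imread("pics/scene2.png")[:,:,::-1].copy(); hs=cv2.cvtColor(im,cv2.COLOR_RGB2HSV)
for v in(200,205,208): print(hs[v,366:422].tolist())
```

```text
disc held (array([0.5391, 0.3468]), np.float64(0.00021))
disc held (array([0.5379, 0.3467]), np.float64(0.00047))
[[218, 192], [215, 195], [212, 197], [208, 198], [205, 198], [201, 197], [198, 195], [197, 193], [197, 189], [201, 185], [210, 178], [212, 179], [217, 186], [218, 188]]
disc tray (array([ 0.4591, -0.1824]), np.float64(0.00048))
disc tray (array([ 0.458 , -0.1827]), np.float64(0.00083))
[[111, 229, 68], [111, 229, 68], [111, 228, 67], [112, 223, 71], [111, 220, 72], [111, 216, 72], [110, 76, 91], [22, 31, 188], [21, 30, 194], [22, 31, 205], [20, 30, 216], [22, 30, 216], [20, 30, 216], [20, 30, 216], [62, 100, 132], [67, 203, 132], [68, 211, 132], [67, 210, 131], [67, 212, 131], [67, 211, 132], [67, 208, 131], [68, 209, 132], [67, 206, 84], [67, 212, 53], [68, 206, 52], [68, 206, 52], [68, 212, 53], [67, 203, 54], [67, 211, 52], [67, 204, 65], [67, 211, 70], [68, 214, 69], [68, 214, 68], [67, 208, 71], [67, 208, 70], [68, 208, 70], [67, 205, 71], [67, 211, 70], [67, 215, 70], [68, 212, 71], [67, 211, 69], [65, 147, 80], [24, 32, 118], [19, 35, 123], [21, 36, 122], [19, 35, 
[... 1208 characters left out ...]
1, 229, 145], [111, 225, 143], [111, 224, 75], [110, 113, 63], [21, 31, 81], [24, 33, 117], [22, 34, 167], [20, 29, 192], [23, 32, 193], [23, 32, 193], [21, 30, 195], [23, 31, 200], [22, 30, 211], [20, 30, 216], [21, 31, 217], [21, 31, 217], [20, 29, 217], [20, 30, 216], [20, 30, 216], [20, 28, 216], [20, 29, 217], [20, 30, 215], [21, 31, 215], [20, 35, 133], [21, 35, 123], [19, 35, 125], [21, 35, 124], [21, 35, 123], [19, 35, 125], [21, 34, 126], [21, 34, 128], [23, 32, 126], [22, 36, 126], [20, 33, 116], [15, 21, 99], [170, 16, 95], [160, 14, 165], [165, 12, 169], [165, 12, 168], [165, 12, 168], [163, 14, 168], [158, 12, 166], [158, 12, 165], [158, 12, 167], [157, 14, 166], [154, 12, 166]]
```

```bash
python3 -c "
from h import *
go(.5331,.3503,.165,85)"
```

```text
t 5.6333 pos [0.5366 0.3469 0.2242] F [-0.4   0.21 -0.38] w 0.152 yaxis yaw -95.03 tilt [ 0.  0. -1.]
scaled xyz [-0.0076 -0.0063  0.1183]
roll -0.0002
```

servo_tool(
  targets=[
    {"hand": 1, "x": -0.007, "y": -0.006, "z": 0.04, "roll": 0},
    {"hand": 1, "x": -0.007, "y": -0.006, "z": 0.08, "roll": 0},
    {"hand": 1, "x": -0.007, "y": -0.006, "z": 0.1, "roll": 0},
    {"hand": 1, "x": -0.007, "y": -0.006, "z": 0.1, "roll": 0},
    {"hand": 1, "x": -0.007, "y": -0.006, "z": 0.1, "roll": 0},
    {"hand": 1, "x": -0.007, "y": -0.006, "z": 0.1, "roll": 0},
    {"hand": 1, "x": -0.007, "y": -0.006, "z": 0.1, "roll": 0},
    {"hand": 1, "x": -0.007, "y": -0.006, "z": 0.1, "roll": 0},
  ],
)

```text
time: 6.3
tool_pos: [0.534, 0.3518, 0.1754]
tcp_rot: [-3.137, 0.136, -0.003]
wrist_force: [0.1, 0.1, -1.2]
width: 0.151
grip_force: 78.6
```

```bash
cat > held.py <<'E'
from fit import *
def fixed(uv,n,z,r):
    P=cast(n,np.array(uv,float),z); f=lambda p:np.hypot(P[:,0]-p[0],P[:,1]-p[1])-r
    s=least_squares(f,P[:,:2].mean(0)+[-.01,0],loss='soft_l1',f_scale=.0007); return s.x.round(4),f(s.x).std().round(5)
im=read_camera("scene"); cv2.imwrite("pics/scene3.png",im[:,:,::-1])
s=bot.read_state(); p=s['tool_pos']; z=p[2]-.0014
u=proj("scene",[p[0]+.002,p[1],z])[0].astype(int)
q=cv2.inRange(cv2.cvtColor(im,cv2.COLOR_RGB2HSV),(45,100,40),(85,255,255)); k=np.zeros_like(q)
k[u[1]-12:u[1]+12,u[0]-18:u[0]+18]=q[u[1]-12:u[1]+12,u[0]-18:u[0]+18]
h=cv2.convexHull(cv2.findNonZero(k))[:,0]; print(u,h.tolist()); h=h[h[:,1]>u[1]-4]
for r in(.035,.036): print(fixed(h,"scene",z,r))
go(.5331,.3503,.145,85)
cv2.imwrite("pics/near.png",cv2.resize(im[u[1]-40:u[1]+60,u[0]-50:u[0]+50],(600,600),interpolation=cv2.INTER_CUBIC)[:,:,::-1])
E
python3 held.py
```

```text
[389 208] [[404, 213], [403, 215], [400, 218], [398, 219], [388, 219], [385, 218], [381, 216], [377, 212], [375, 208], [371, 198], [371, 196], [395, 196], [403, 208], [404, 211]]
(array([0.5374, 0.3519]), np.float64(0.00025))
(array([0.5362, 0.3514]), np.float64(0.00052))
t 6.35 pos [0.5339 0.3518 0.1751] F [-0.77 -0.64 -1.61] w 0.151 yaxis yaw -94.96 tilt [ 0.002 -0.001 -1.   ]
scaled xyz [-0.0014  0.0031  0.0602]
roll 0.0002
```

View pics/near.png

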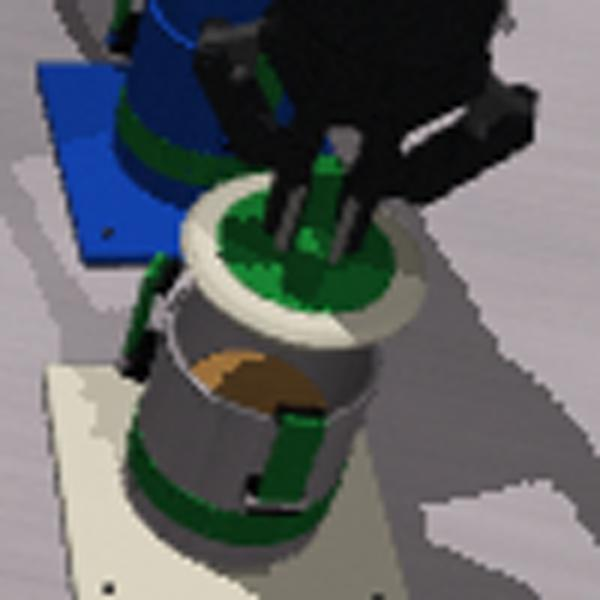

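The near crop shows the lid at about (305,265), level, just above the mouth and clear of the clips. I'll take out the remaining 1 to 1.5 mm of offset and go down to the rim.

servo_tool(
  targets=[
    {"hand": 1, "x": -0.002, "y": 0.003, "z": 0.01, "roll": 0},
    {"hand": 1, "x": -0.002, "y": 0.003, "z": 0.02, "roll": 0},
    {"hand": 1, "x": -0.002, "y": 0.003, "z": 0.03, "roll": 0},
    {"hand": 1, "x": -0.002, "y": 0.003, "z": 0.04, "roll": 0},
    {"hand": 1, "x": -0.002, "y": 0.003, "z": 0.05, "roll": 0},
    {"hand": 1, "x": -0.002, "y": 0.003, "z": 0.056, "roll": 0},
    {"hand": 1, "x": -0.002, "y": 0.003, "z": 0.056, "roll": 0},
    {"hand": 1, "x": -0.002, "y": 0.003, "z": 0.056, "roll": 0},
    {"hand": 1, "x": -0.002, "y": 0.003, "z": 0.056, "roll": 0},
    {"hand": 1, "x": -0.002, "y": 0.003, "z": 0.056, "roll": 0},
  ],
  grip_force=100,
)

```text
time: 7.18
tool_pos: [0.5323, 0.3502, 0.1462]
tcp_rot: [-3.138, 0.136, -0.001]
wrist_force: [-0.1, -0.7, -1.7]
width: 0.146
grip_force: 100.8
```

```bash
python3 held.py
```

```text
[386 215] [[400, 221], [399, 223], [398, 224], [395, 226], [383, 226], [379, 224], [376, 222], [373, 218], [372, 214], [372, 213], [374, 210], [376, 208], [388, 203], [392, 203], [399, 215], [400, 217]]
(array([0.5364, 0.35  ]), np.float64(0.00024))
(array([0.5351, 0.3498]), np.float64(0.00057))
t 7.2333 pos [0.5323 0.3502 0.1463] F [ 0.23  0.18 -2.29] w 0.144 yaxis yaw -94.95 tilt [ 0.001 -0.    -1.   ]
scaled xyz [ 0.0015 -0.0004  0.0025]
roll 0.0003
```

servo_tool(
  targets=[
    {"hand": 1, "x": 0, "y": 0, "z": 0.005, "roll": 0},
    {"hand": 1, "x": 0, "y": 0, "z": 0.01, "roll": 0},
    {"hand": 1, "x": 0, "y": 0, "z": 0.014, "roll": 0},
    {"hand": 1, "x": 0, "y": 0, "z": 0.014, "roll": 0},
    {"hand": 1, "x": 0, "y": 0, "z": 0.014, "roll": 0},
  ],
)

```text
time: 7.65
tool_pos: [0.5321, 0.3502, 0.1388]
tcp_rot: [-3.138, 0.136, -0.0]
wrist_force: [-0.7, 0.5, -1.1]
width: 0.142
grip_force: 101.2
```

No contact, as expected. I continue down into the clips in small steps.

servo_tool(
  targets=[
    {"hand": 1, "x": 0, "y": 0, "z": 0.003, "roll": 0},
    {"hand": 1, "x": 0, "y": 0, "z": 0.006, "roll": 0},
    {"hand": 1, "x": 0, "y": 0, "z": 0.008, "roll": 0},
    {"hand": 1, "x": 0, "y": 0, "z": 0.008, "roll": 0},
    {"hand": 1, "x": 0, "y": 0, "z": 0.008, "roll": 0},
  ],
)

```text
time: 8.07
tool_pos: [0.5331, 0.351, 0.137]
tcp_rot: [-3.136, 0.136, -0.004]
wrist_force: [-1.6, 1.7, 6.3]
width: 0.146
grip_force: 102.3
```

servo_tool(
  targets=[
    {"hand": 1, "x": 0, "y": 0, "z": 0.002, "roll": 0},
    {"hand": 1, "x": 0, "y": 0, "z": 0.004, "roll": 0},
    {"hand": 1, "x": 0, "y": 0, "z": 0.005, "roll": 0},
    {"hand": 1, "x": 0, "y": 0, "z": 0.005, "roll": 0},
  ],
)

```text
time: 8.4
tool_pos: [0.5339, 0.3513, 0.1359]
tcp_rot: [-3.135, 0.135, -0.007]
wrist_force: [-1.3, 0.7, 9.9]
width: 0.144
grip_force: 103.1
```

servo_tool(
  targets=[
    {"hand": 1, "x": 0, "y": 0, "z": 0.002, "roll": 0},
    {"hand": 1, "x": 0, "y": 0, "z": 0.004, "roll": 0},
    {"hand": 1, "x": 0, "y": 0, "z": 0.005, "roll": 0},
    {"hand": 1, "x": 0, "y": 0, "z": 0.005, "roll": 0},
  ],
)

```text
time: 8.73
tool_pos: [0.5331, 0.3507, 0.1301]
tcp_rot: [-3.137, 0.136, -0.004]
wrist_force: [3.4, 2.3, -1.9]
width: 0.147
grip_force: 101.0
```

```bash
python3 held.py; python3 -c "
from workcell import bot;print(bot.read_state()['torque'])"
```

```text
[384 220] [[399, 224], [398, 227], [396, 229], [394, 230], [391, 231], [384, 231], [381, 230], [377, 228], [373, 224], [372, 222], [371, 218], [371, 217], [372, 215], [374, 213], [376, 212], [387, 208], [391, 208], [397, 218], [398, 220], [399, 223]]
(array([0.5364, 0.3508]), np.float64(0.00036))
(array([0.5353, 0.3504]), np.float64(0.00059))
t 8.7833 pos [0.5328 0.3505 0.1297] F [ 3.14  2.19 -1.73] w 0.146 yaxis yaw -94.95 tilt [ 0.002 -0.001 -1.   ]
scaled xyz [ 0.0007  0.0002 -0.0305]
roll 0.0003
[ 0.52053566 -0.57784474  0.0680988 ]
```

The clips have snapped: the force dropped at z 0.130. I press on to home, easing toward +x and +y by a fraction of a mm.

servo_tool(
  targets=[
    {"hand": 1, "x": 0.001, "y": -0.001, "z": 0.002, "roll": 0},
    {"hand": 1, "x": 0.001, "y": -0.001, "z": 0.004, "roll": 0},
    {"hand": 1, "x": 0.001, "y": -0.001, "z": 0.006, "roll": 0},
    {"hand": 1, "x": 0.001, "y": -0.001, "z": 0.008, "roll": 0},
    {"hand": 1, "x": 0.001, "y": -0.001, "z": 0.008, "roll": 0},
    {"hand": 1, "x": 0.001, "y": -0.001, "z": 0.008, "roll": 0},
  ],
)

```text
time: 9.28
tool_pos: [0.5322, 0.3503, 0.1265]
tcp_rot: [3.138, -0.136, -0.001]
wrist_force: [-1.5, 0.1, 5.5]
width: 0.146
grip_force: 102.2
```

servo_tool(
  targets=[
    {"hand": 1, "x": 0, "y": 0, "z": 0.002, "roll": 0},
    {"hand": 1, "x": 0, "y": 0, "z": 0.003, "roll": 0},
    {"hand": 1, "x": 0, "y": 0, "z": 0.003, "roll": 0},
    {"hand": 1, "x": 0, "y": 0, "z": 0.003, "roll": 0},
    {"hand": 1, "x": 0, "y": 0, "z": 0.003, "roll": 0},
  ],
)

```text
time: 9.7
tool_pos: [0.5323, 0.3503, 0.1265]
tcp_rot: [3.138, -0.136, -0.001]
wrist_force: [-4.3, -1.2, 12.0]
width: 0.147
grip_force: 103.1
```

servo_tool(
  targets=[
    {"hand": 1, "x": 0, "y": 0, "z": 0, "roll": 0},
    {"hand": 1, "x": 0, "y": 0, "z": 0, "roll": 0},
    {"hand": 1, "x": 0, "y": 0, "z": 0, "roll": 0},
    {"hand": 1, "x": 0, "y": 0, "z": 0, "roll": 0},
  ],
)

```text
time: 10.03
tool_pos: [0.5323, 0.3503, 0.1265]
tcp_rot: [3.138, -0.136, -0.0]
wrist_force: [-4.4, -1.8, 12.2]
width: 0.146
grip_force: 103.1
```

```bash
python3 held.py; python3 -c "
import cv2;a=cv2.imread('pics/near.png');cv2.imwrite('pics/end.png',a)"
```

```text
[384 221] [[398, 226], [397, 228], [395, 230], [393, 231], [388, 232], [386, 232], [381, 231], [377, 229], [373, 225], [366, 211], [386, 209], [390, 209], [396, 218], [398, 222]]
(array([0.5361, 0.3502]), np.float64(0.00039))
(array([0.5353, 0.3493]), np.float64(0.00066))
t 10.0833 pos [0.5323 0.3503 0.1265] F [-3.84 -1.36 13.2 ] w 0.142 yaxis yaw -94.95 tilt [-0.  0. -1.]
scaled xyz [ 0.0016 -0.0001 -0.037 ]
roll 0.0003
```

View pics/end.png

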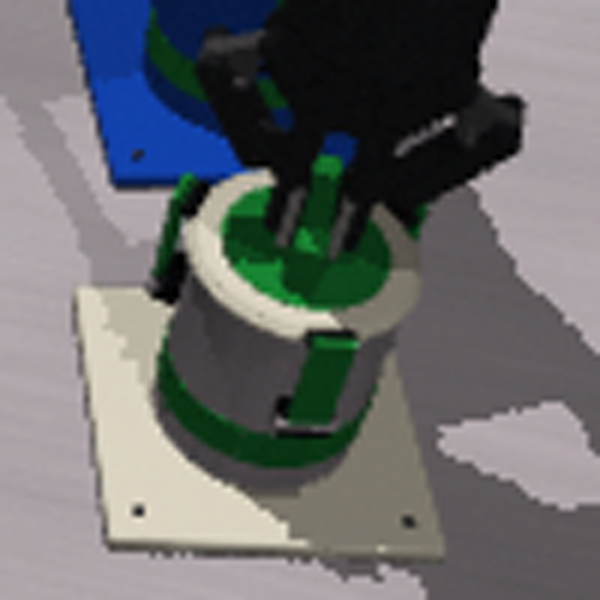

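The picture shows the lid seated level on the rim at crop (305,255), with the clips over its flange at (190,190), (330,335) and (420,215). The push is steady at 12 to 13 N, so I'm handing the job in.

```bash
python3 -c "
from workcell import ticket;print(ticket.finish_job())"
```

```text
the job is handed in; nothing more can be done
None
```

The green lid is home on the green-banded canister: the push force dropped as the clips snapped, and I handed the job in at about 10 s, still gripping the lid and pressing down with about 12–13 N.

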